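Hang the stock baskets on the booth's display hooks

TASK

Get the bamboo stall ready: pull the cabinet's drawer all the way out to its stop, take out every little handled basket and hang each one by its crossbar handle on a hook of the display stand, one basket to a hook. Only when all of them hang, push the empty drawer fully shut, leaving the baskets hanging freely and the other things on the table where they are.

Things in the scene. Friction and masses are not known exactly. Their poses are not given: they have to be found in the camera images.
- drawer (a joint): Travel of the cabinet's only drawer, m: 0 shut, 0.140 fully out at its stop. It slides along the cabinet's own -x axis (the side of its handle), stays where it is left and needs about 2 to 4 N.
- cabinet: Fixed bamboo cabinet, left or right, a little turned: 180 (x) x 320 (y) x 160 mm high; origin centre of underside, front at -x. Drawer inside 120 x 290 mm, floor 21 mm above table, side and back walls 50 mm high; front panel 14 mm thick, top edge 147 mm above table, outer face 90 mm in front of the cabinet's origin when shut. The cabinet's top covers the shut drawer.
- drawer_handle (a point): Middle of the drawer's dark bar handle, which moves with the drawer: a round horizontal bar 11 mm thick and 110 mm long, along the cabinet's y axis, its centre line 35 mm in front of the front panel and 133 mm above the table (27 mm below the cabinet's top). Its axes are those of the cabinet.
- stand: Fixed wooden display stand on the other side, a little turned: base 100 (x) x 330 (y) x 14 mm; two posts; round rail along y, 20 mm thick, axis 3 mm in front (-x) of the origin at 182 mm height. Three steel hooks stick out from the rail to -x, at y = -115, 0, +115 mm. Origin at the centre of its underside.
- hook0 (a point): Hook 0 (stand's y = -115 mm), axes as the stand's: a level flat steel strip along x, 20 wide (y) x 8 mm thick. The point lies on its top face where a handle should rest, 200 mm above the table. The strip starts at the rail, 52 mm behind (+x of) the point, and ends in an upright lip 43 to 49 mm in front (-x) of the point, its top 16 mm above it.
- hook1 (a point): Hook 1 (stand's y = 0 mm), axes as the stand's: a level flat steel strip along x, 20 wide (y) x 8 mm thick. The point lies on its top face where a handle should rest, 200 mm above the table. The strip starts at the rail, 52 mm behind (+x of) the point, and ends in an upright lip 43 to 49 mm in front (-x) of the point, its top 16 mm above it.
- hook2 (a point): Hook 2 (stand's y = 115 mm), axes as the stand's: a level flat steel strip along x, 20 wide (y) x 8 mm thick. The point lies on its top face where a handle should rest, 200 mm above the table. The strip starts at the rail, 52 mm behind (+x of) the point, and ends in an upright lip 43 to 49 mm in front (-x) of the point, its top 16 mm above it.
- basket0: One of 2 or 3 equal small bamboo baskets, at first standing in the drawer (None if absent), 0.1-0.17 kg. Body 70 (x) x 76 (y) x 46 mm high; uprights 16 mm wide (x) at y = +-35 mm carry a flat crossbar handle along y, 10 thick (x), 76 long, 28 high, underside 90 and top 118 mm up. Window under it 44 high x 64 mm wide, open along x. Origin centre of underside, z up.
- basket1: One of 2 or 3 equal small bamboo baskets, at first standing in the drawer (None if absent), 0.1-0.17 kg. Body 70 (x) x 76 (y) x 46 mm high; uprights 16 mm wide (x) at y = +-35 mm carry a flat crossbar handle along y, 10 thick (x), 76 long, 28 high, underside 90 and top 118 mm up. Window under it 44 high x 64 mm wide, open along x. Origin centre of underside, z up.
- basket2: One of 2 or 3 equal small bamboo baskets, at first standing in the drawer (None if absent), 0.1-0.17 kg. Body 70 (x) x 76 (y) x 46 mm high; uprights 16 mm wide (x) at y = +-35 mm carry a flat crossbar handle along y, 10 thick (x), 76 long, 28 high, underside 90 and top 118 mm up. Window under it 44 high x 64 mm wide, open along x. Origin centre of underside, z up.
- basket0_bar (a point): Middle of the underside of the crossbar of basket0 (90 mm above its underside); axes as the basket's. It rests on the hook when hung.
- basket1_bar (a point): Middle of the underside of the crossbar of basket1 (90 mm above its underside); axes as the basket's. It rests on the hook when hung.
- basket2_bar (a point): Middle of the underside of the crossbar of basket2 (90 mm above its underside); axes as the basket's. It rests on the hook when hung.
- vase: Bystander: white woven vase, 120 mm across, 215 mm high, at the right; origin at the centre of its underside.
- bottle: Bystander: drinking bottle, 64 mm across, 200 mm high, at the left; origin at the centre of its underside.
- green_tray: Bystander: green plastic tray 200 x 260 x 45 mm at the right; origin at the centre of its underside.
- weaving: Bystander: round piece of weaving with clips at its rim, 240 mm across with them, flat on the table at the left; origin at the centre of its underside.

How it is judged:
On the way, in this order (a step that is already met when the one before it is completed fails the run):
1. the drawer has been pulled out to its stop (within 6 mm) (value of joint drawer above 0.134 m), for 0.2 s.
2. every basket hangs on a hook while the drawer is still open (by at least 60 mm) (((x of basket0_bar in the frame of hook0 between -0.045 and 0.04 m and y of basket0_bar in the frame of hook0 between -0.032 and 0.032 m and z of basket0_bar in the frame of hook0 between -0.02 and 0.015 m) or (x of basket0_bar in the frame of hook1 between -0.045 and 0.04 m and y of basket0_bar in the frame of hook1 between -0.032 and 0.032 m and z of basket0_bar in the frame of hook1 between -0.02 and 0.015 m) or (x of basket0_bar in the frame of hook2 between -0.045 and 0.04 m and y of basket0_bar in the frame of hook2 between -0.032 and 0.032 m and z of basket0_bar in the frame of hook2 between -0.02 and 0.015 m)) and angle between each of basket0, basket1, basket2's own z axis and vertical below 0.55 rad and ((x of basket1_bar in the frame of hook0 between -0.045 and 0.04 m and y of basket1_bar in the frame of hook0 between -0.032 and 0.032 m and z of basket1_bar in the frame of hook0 between -0.02 and 0.015 m) or (x of basket1_bar in the frame of hook1 between -0.045 and 0.04 m and y of basket1_bar in the frame of hook1 between -0.032 and 0.032 m and z of basket1_bar in the frame of hook1 between -0.02 and 0.015 m) or (x of basket1_bar in the frame of hook2 between -0.045 and 0.04 m and y of basket1_bar in the frame of hook2 between -0.032 and 0.032 m and z of basket1_bar in the frame of hook2 between -0.02 and 0.015 m)) and ((x of basket2_bar in the frame of hook0 between -0.045 and 0.04 m and y of basket2_bar in the frame of hook0 between -0.032 and 0.032 m and z of basket2_bar in the frame of hook0 between -0.02 and 0.015 m) or (x of basket2_bar in the frame of hook1 between -0.045 and 0.04 m and y of basket2_bar in the frame of hook1 between -0.032 and 0.032 m and z of basket2_bar in the frame of hook1 between -0.02 and 0.015 m) or (x of basket2_bar in the frame of hook2 between -0.045 and 0.04 m and y of basket2_bar in the frame of hook2 between -0.032 and 0.032 m and z of basket2_bar in the frame of hook2 between -0.02 and 0.015 m)) and value of joint drawer above 0.06 m), for 0.2 s.
At the end, for the whole second after the job is handed in: Every basket present hangs on a hook: underside of its crossbar -20 to +15 mm from the hook point in height, at most 45 mm in front, 40 mm behind, 32 mm sideways of it, tilt under 0.55 rad (a slight swing is allowed); drawer shut to within 8 mm (((x of basket0_bar in the frame of hook0 between -0.045 and 0.04 m and y of basket0_bar in the frame of hook0 between -0.032 and 0.032 m and z of basket0_bar in the frame of hook0 between -0.02 and 0.015 m) or (x of basket0_bar in the frame of hook1 between -0.045 and 0.04 m and y of basket0_bar in the frame of hook1 between -0.032 and 0.032 m and z of basket0_bar in the frame of hook1 between -0.02 and 0.015 m) or (x of basket0_bar in the frame of hook2 between -0.045 and 0.04 m and y of basket0_bar in the frame of hook2 between -0.032 and 0.032 m and z of basket0_bar in the frame of hook2 between -0.02 and 0.015 m)) and angle between each of basket0, basket1, basket2's own z axis and vertical below 0.55 rad and ((x of basket1_bar in the frame of hook0 between -0.045 and 0.04 m and y of basket1_bar in the frame of hook0 between -0.032 and 0.032 m and z of basket1_bar in the frame of hook0 between -0.02 and 0.015 m) or (x of basket1_bar in the frame of hook1 between -0.045 and 0.04 m and y of basket1_bar in the frame of hook1 between -0.032 and 0.032 m and z of basket1_bar in the frame of hook1 between -0.02 and 0.015 m) or (x of basket1_bar in the frame of hook2 between -0.045 and 0.04 m and y of basket1_bar in the frame of hook2 between -0.032 and 0.032 m and z of basket1_bar in the frame of hook2 between -0.02 and 0.015 m)) and ((x of basket2_bar in the frame of hook0 between -0.045 and 0.04 m and y of basket2_bar in the frame of hook0 between -0.032 and 0.032 m and z of basket2_bar in the frame of hook0 between -0.02 and 0.015 m) or (x of basket2_bar in the frame of hook1 between -0.045 and 0.04 m and y of basket2_bar in the frame of hook1 between -0.032 and 0.032 m and z of basket2_bar in the frame of hook1 between -0.02 and 0.015 m) or (x of basket2_bar in the frame of hook2 between -0.045 and 0.04 m and y of basket2_bar in the frame of hook2 between -0.032 and 0.032 m and z of basket2_bar in the frame of hook2 between -0.02 and 0.015 m)) and value of joint drawer below 0.008 m); the robot touches nothing.
It fails at once if the vase is moved more than 40 mm (distance of vase from where it was at the start of the episode above 0.04 m).
It fails at once if the bottle is moved more than 40 mm (distance of bottle from where it was at the start of the episode above 0.04 m).
It fails at once if the green tray is moved more than 40 mm (distance of green_tray from where it was at the start of the episode above 0.04 m).
It fails at once if the weaving is moved more than 40 mm (distance of weaving from where it was at the start of the episode above 0.04 m).
Of basket0, basket1, basket2 only 2 to 3 are there at a start; the rules pass over those that are not, and their reading is None.
At some moment in a run one of basket0, basket1, basket2 may be knocked a few centimetres aside while the robot is not near it.
It also fails if it takes over 210 s, if anything falls off the work surface, if the arm or the gripper's body presses on something with over 40 N, if the wrist force passes 120 N, or if a joint passes its speed limit or range.

ROBOT

A 6-joint arm with a two-finger parallel gripper is mounted at the origin on the work surface. World frame = base frame: x ahead of the robot, y to its left, z up, the work surface at z = 0. Lengths are in m, angles in rad, forces in N, time in s.
With the tool pointing down it reaches from about 0.4 to 0.825 m from the base axis. Payload 7 kg.
Tool frame: the origin (TCP) lies at the very end of the fingers, on their centre line; the grasp point (between the pads) lies 19 mm behind it; z points along the fingers, y is the line along which they close (so a half turn about z gives the same grasp; the last joint's range is limited). The gripper opens to 88 mm and grips with 3 to 60 N. Pads are 19 mm wide; open, the fingers measure 130 mm over their backs; the gripper's body (78 mm by 193 mm) begins 47 mm behind the grasp point.
Start: joints at [-0.909, 0.359, 0.012, 0, -1.224, -0.288], TCP at [0.246, -0.628, 0.227] pointing down, gripper open.
Joint ranges: [-3.07, 3.07], [-1.43, 2.12], [-1.02, 1.25], [-3.03, 1.67], [-3.05, -0], [-3.03, 3.03]. Speed limits (rad/s): [2.39, 2.39, 3.01, 3.14, 3.14, 3.14].

INTERFACE

Orientations are given as [roll, pitch, yaw] about the fixed x, y, z axes, in that order (R = Rz(yaw) Ry(pitch) Rx(roll)).
In Python, from station import arm gives the robot as it stands. The module is installed in compiled form; this text tells all that it offers.
- The arm moves only by the shell command python3 -m crank 'ROWS' [FORCE]. ROWS is JSON, a list of rows, each an object of numbers: "dx", "dy", "dz": the shift along the world's x, y, z in m; "twist": the turn about the world's z in degrees; "grip": the opening, from -1 (shut) to 1 (fully open). A call has exactly 5 rows; each row is the pose to reach, as a shift and turn from the pose commanded when the call began; what a row does not reach only later rows make up. A row lasts 1/12 s, in which the tool goes at most 41.7 mm and 7.16 degrees, less where a joint would pass 70% of its speed; a pose out of reach is approached as far as the arm can. A call with a gripper value outside its range is refused whole. The fingers move at their own pace and stop on an object; FORCE is the grip in N (left out, the last holds). Time passes only in rows, so rows that repeat a pose let the fingers close, or fill a call up. It gives the time, the measured TCP pose, the force, the opening and the grip force at its end, in the units of the state.
- arm.get_state(): the state, without advancing time (a new reading comes with each control period).
- arm.grab_frame(name): name is "side" or "top"; returns the picture (384x512x3 uint8, red, green, blue); there is no depth.
- arm.get_calibration(name): a dict with "fx", "fy", "cx", "cy" (pixels), "cam_to_world" (4x4, takes a point from camera to world coordinates). Camera axes: x right, y down, z forward; pixel columns grow to the right and rows downward; lengths in m; the calibration is good to about 2 mm. A picture is of the moment at which its call begins. get_calibration takes no time and is no camera call.
- arm.job_done(): hands the job in; it is judged then, once.
The state is a dict: "t": time; "q": joint angles; "qd": joint speeds; "joint_efforts": joint torques, N m; "eef_pos": TCP position; "ee_rot": TCP orientation; "force": force on the tool from outside, world axes, zero at the start; "moment": the same for the moment, N m; "width": finger opening in m; "gripper_force": force on a finger pad.
Only numpy, scipy, OpenCV 4.12 (cv2) and the standard library are available. Lean on these libraries where they do the work, as an engineer would, in place of code of your own. Each camera call takes 0.05 s, during which the arm holds its last target. There are 200 camera calls.

## Working session

There is one attempt and no reset: what is moved stays moved. The work goes in short steps, Python scripts to look and compute and a shell command to move; the robot and the scene stay as the last step left them, time stands still between calls to the robot, and variables do not carry over. Pictures are saved under pics/ and viewed, at most 14 in all, crops included, and the job is handed in when it is done.

```bash
mkdir -p pics; cat > h.py <<'E'
import numpy as np, cv2
from station import arm
def grab(n,f=None):
    im=arm.grab_frame(n)
    if f: cv2.imwrite('pics/'+f,im[:,:,::-1])
    return im
def ray(n,u,v,z):
    c=arm.get_calibration(n);T=np.array(c['cam_to_world'])
    d=T[:3,:3]@np.array([(u-c['cx'])/c['fx'],(v-c['cy'])/c['fy'],1]);o=T[:3,3]
    return o+d*(z-o[2])/d[2]
def proj(n,p):
    c=arm.get_calibration(n);T=np.linalg.inv(np.array(c['cam_to_world']))
    q=T[:3,:3]@np.array(p)+T[:3,3]
    return np.array([c['fx']*q[0]/q[2]+c['cx'],c['fy']*q[1]/q[2]+c['cy']])
E
python3 - <<'E'
from h import *
a=grab('side','side0.png');b=grab('top','top0.png')
np.set_printoptions(precision=3,suppress=True)
for n in('side','top'):print(arm.get_calibration(n))
print(arm.get_state())
E
```

```text
{'fx': 416.8145042386208, 'fy': 416.8145042386208, 'cx': 259.5717025821944, 'cy': 194.97467269485267, 'cam_to_world': array([[-0.349,  0.893, -0.284,  0.954],
       [ 0.937,  0.33 , -0.113,  0.179],
       [-0.007, -0.305, -0.952,  1.58 ],
       [ 0.   ,  0.   ,  0.   ,  1.   ]])}
{'fx': 472.8734271739719, 'fy': 472.8734271739719, 'cx': 247.54744025482887, 'cy': 196.9742303634984, 'cam_to_world': array([[-0.027, -0.996,  0.09 ,  0.364],
       [-1.   ,  0.028,  0.01 , -0.007],
       [-0.013, -0.089, -0.996,  2.076],
       [ 0.   ,  0.   ,  0.   ,  1.   ]])}
{'t': 0.1, 'q': array([-0.909,  0.359,  0.011, -0.   , -1.224, -0.288]), 'qd': array([-0.   , -0.002,  0.001, -0.001, -0.001, -0.001]), 'joint_efforts': array([  0.   , -58.416,  29.375,   7.015,   0.01 ,  -0.   ]), 'eef_pos': array([ 0.246, -0.628,  0.226]), 'ee_rot': array([ 3.14 , -0.   , -2.768]), 'force': array([-0.305, -0.416, -0.004]), 'moment': array([ 0.042,  0.055, -0.026]), 'gripper_force': 0.0, 'width': 0.0876078587952882}
```

View pics/side0.png

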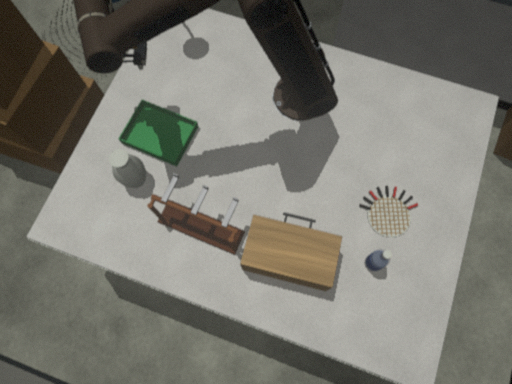

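View pics/top0.png

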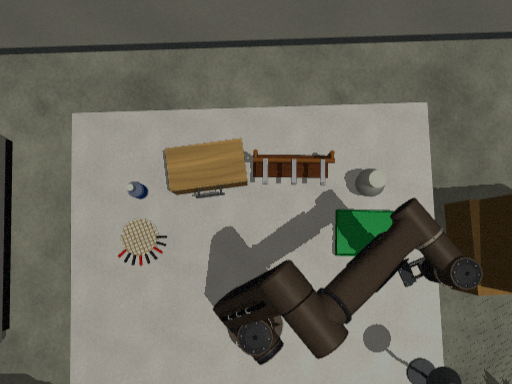

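The side view shows the cabinet at about (290,250), its handle at (299,217) and three light hooks near (172,187), (199,199) and (232,212). In the top view the cabinet is at (205,165), the handle at (208,192) and the stand at (293,165).

```bash
python3 - <<'E'
from h import *
np.set_printoptions(precision=4,suppress=True)
for n,f,box in(('side','side0.png',(150,350,160,300)),('top','top0.png',(155,255,125,205))):
    im=cv2.imread('pics/'+f);hsv=cv2.cvtColor(im,cv2.COLOR_BGR2HSV)
    m=cv2.inRange(hsv,(12,80,95),(25,255,255))
    m[:box[2]]=0;m[box[3]:]=0;m[:,:box[0]]=0;m[:,box[1]:]=0
    m=cv2.morphologyEx(m,cv2.MORPH_OPEN,np.ones((3,3)))
    c=max(cv2.findContours(m,0,2)[0],key=cv2.contourArea)
    P=np.array([ray(n,u,v,.16)[:2] for u,v in c[:,0]],np.float32)
    r=cv2.minAreaRect(P);print(n,'rect',r,cv2.boxPoints(r).round(4).tolist())
s=cv2.imread('pics/side0.png')[160:290,140:350];t=cv2.imread('pics/top0.png')[130:210,155:345]
s=cv2.resize(s,None,fx=3.8,fy=3.8,interpolation=2);cv2.imwrite('pics/sc.png',s[:,:800])
cv2.imwrite('pics/tc.png',cv2.resize(t,None,fx=4.2,fy=4.2,interpolation=2))
E
```

```text
side rect ((0.679320752620697, 0.1815309077501297), (0.17821934819221497, 0.3170184791088104), 6.180777072906494) [[0.5737000107765198, 0.3294999897480011], [0.6078000068664551, 0.014299999922513962], [0.7850000262260437, 0.03350000083446503], [0.7508000135421753, 0.34869998693466187]]
top rect ((0.6759564876556396, 0.1814306527376175), (0.17965403199195862, 0.3190467357635498), 6.153630256652832) [[0.5695000290870667, 0.3303999900817871], [0.6036999821662903, 0.013199999928474426], [0.7824000120162964, 0.032499998807907104], [0.748199999332428, 0.349700003862381]]
```

View pics/sc.png

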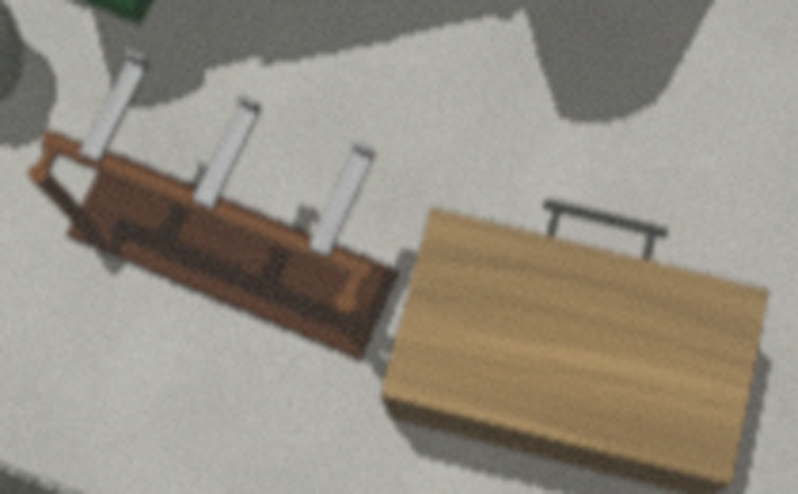

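View pics/tc.png

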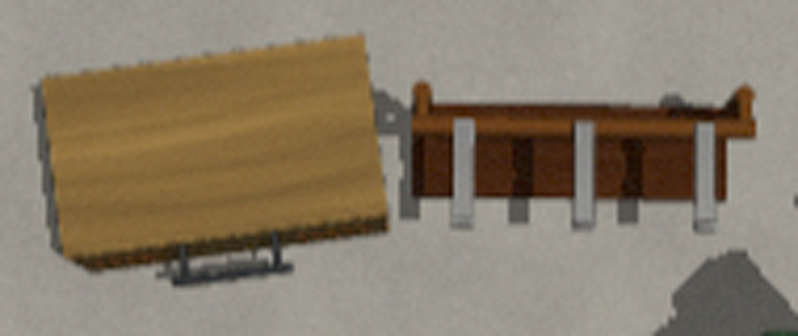

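The crops show three hook strips (side view tips at crop (138,58), (250,102) and (364,150); top view at (462,120–228), (583,122–228) and (704,122–230)). The handle bar is clear of other things.

```bash
python3 - <<'E'
from h import *
np.set_printoptions(precision=4,suppress=True)
S=[((138,58),(92,152)),((250,102),(205,200)),((364,150),(322,248))]
T=[((704,228),(704,122)),((583,226),(583,122)),((462,225),(462,120))]
for i in range(3):
  for n,L,f,o in(('side',S,3.8,(140,160)),('top',T,4.2,(155,130))):
    tip=ray(n,L[i][0][0]/f+o[0]-.4,L[i][0][1]/f+o[1]-.4,.208);b=ray(n,L[i][1][0]/f+o[0]-.4,L[i][1][1]/f+o[1]-.4,.2)
    d=(b-tip)[:2];d_=d/np.hypot(*d);print(i,n,tip,b,np.hypot(*d),np.degrees(np.arctan2(d[1],d[0])),'pt',b[:2]-d_*.052)
for n,L,f,o in(('side',((546,205),(666,232)),3.8,(140,160)),('top',((172,281),(293,266)),4.2,(155,130))):
  a,b=[ray(n,p[0]/f+o[0]-.4,p[1]/f+o[1]-.4,.137) for p in L];print('handle',a,b,(a+b)/2)
E
```

```text
0 side [ 0.5776 -0.2857  0.208 ] [ 0.6738 -0.2906  0.2   ] 0.09635115200726412 -2.9495876791113322 pt [ 0.6218 -0.288 ]
0 top [ 0.5763 -0.2858  0.208 ] [ 0.6789 -0.2912  0.2   ] 0.10271929389075607 -3.021687033222021 pt [ 0.627  -0.2884]
1 side [ 0.5813 -0.1718  0.208 ] [ 0.6797 -0.1758  0.2   ] 0.09847745208926309 -2.3709421462623625 pt [ 0.6278 -0.1737]
1 top [ 0.5815 -0.1717  0.208 ] [ 0.6823 -0.176   0.2   ] 0.10087618431153543 -2.447779423413465 pt [ 0.6304 -0.1738]
2 side [ 0.5879 -0.0569  0.208 ] [ 0.6843 -0.06    0.2   ] 0.09641161860815317 -1.8310783430532747 pt [ 0.6323 -0.0583]
2 top [ 0.5858 -0.0573  0.208 ] [ 0.6877 -0.0606  0.2   ] 0.1019257185842269 -1.8600717579499442 pt [ 0.6357 -0.059 ]
handle [0.56   0.1117 0.137 ] [0.5457 0.2258 0.137 ] [0.5528 0.1688 0.137 ]
handle [0.5471 0.227  0.137 ] [0.5585 0.1078 0.137 ] [0.5528 0.1674 0.137 ]
```

```bash
python3 -m crank '[{"dx":0.02,"dy":0.05,"dz":0.04,"twist":5,"grip":-0.55},{"dx":0.03,"dy":0.08,"dz":0.07,"twist":10,"grip":-0.55},{"dx":0.05,"dy":0.12,"dz":0.07,"twist":15,"grip":-0.55},{"dx":0.06,"dy":0.155,"dz":0.07,"twist":15,"grip":-0.55},{"dx":0.06,"dy":0.155,"dz":0.07,"twist":15,"grip":-0.55}]' 30
python3 -m crank '[{"dx":0.012,"dy":0.031,"twist":5,"grip":-0.55},{"dx":0.024,"dy":0.062,"twist":10,"grip":-0.55},{"dx":0.036,"dy":0.093,"twist":15,"grip":-0.55},{"dx":0.048,"dy":0.124,"twist":20,"grip":-0.55},{"dx":0.06,"dy":0.155,"twist":20,"grip":-0.55}]'
python3 -m crank '[{"dx":0.012,"dy":0.031,"twist":5,"grip":-0.55},{"dx":0.024,"dy":0.062,"twist":10,"grip":-0.55},{"dx":0.036,"dy":0.093,"twist":15,"grip":-0.55},{"dx":0.048,"dy":0.124,"twist":20,"grip":-0.55},{"dx":0.06,"dy":0.155,"twist":20,"grip":-0.55}]'
python3 -m crank '[{"dx":0.012,"dy":0.031,"twist":5,"grip":-0.55},{"dx":0.024,"dy":0.062,"twist":10,"grip":-0.55},{"dx":0.036,"dy":0.093,"twist":15,"grip":-0.55},{"dx":0.048,"dy":0.124,"twist":20,"grip":-0.55},{"dx":0.06,"dy":0.155,"twist":20,"grip":-0.55}]'
python3 -m crank '[{"dx":0.012,"dy":0.031,"grip":-0.55},{"dx":0.024,"dy":0.062,"grip":-0.55},{"dx":0.036,"dy":0.093,"grip":-0.55},{"dx":0.048,"dy":0.124,"grip":-0.55},{"dx":0.06,"dy":0.155,"grip":-0.55}]'
cat >> h.py <<'E'
def st():
    s=arm.get_state();p=s['eef_pos'];y=s['ee_rot'][2]
    a=(np.degrees(y)-90+90)%180-90   # closing axis angle, mod 180
    print('t %.1f'%s['t'],'tcp',p.round(4),'close-axis deg %.1f'%a,'F',np.round(s['force'],1),'w %.4f gf %.1f q6 %.2f'%(s['width'],s['gripper_force'],s['q'][5]));return p,a
E
python3 -c "
from h import *
st()"
```

```text
t: 0.52
eef_pos: [0.3074, -0.4705, 0.2979]
ee_rot: [-3.14, 0.001, -2.505]
force: [-0.6, -0.3, 0.3]
width: 0.0597
gripper_force: 0.0
t 0.5 tcp [ 0.3074 -0.4705  0.2979] close-axis deg -53.5 F [-0.6 -0.3  0.3] w 0.0597 gf 0.0 q6 -0.29invalid input at $[0]: expected keys dx, dy, dz, twist, grip
invalid input at $[0]: expected keys dx, dy, dz, twist, grip
invalid input at $[0]: expected keys dx, dy, dz, twist, grip
invalid input at $[0]: expected keys dx, dy, dz, twist, grip
```

```bash
python3 -m crank '[{"dx":0.012,"dy":0.031,"dz":0,"twist":5,"grip":-0.55},{"dx":0.024,"dy":0.062,"dz":0,"twist":10,"grip":-0.55},{"dx":0.036,"dy":0.093,"dz":0,"twist":15,"grip":-0.55},{"dx":0.048,"dy":0.124,"dz":0,"twist":20,"grip":-0.55},{"dx":0.06,"dy":0.16,"dz":0,"twist":20,"grip":-0.55}]'
python3 -m crank '[{"dx":0.012,"dy":0.031,"dz":0,"twist":5,"grip":-0.55},{"dx":0.024,"dy":0.062,"dz":0,"twist":10,"grip":-0.55},{"dx":0.036,"dy":0.093,"dz":0,"twist":15,"grip":-0.55},{"dx":0.048,"dy":0.124,"dz":0,"twist":20,"grip":-0.55},{"dx":0.06,"dy":0.16,"dz":0,"twist":20,"grip":-0.55}]'
python3 -m crank '[{"dx":0.012,"dy":0.031,"dz":0,"twist":5,"grip":-0.55},{"dx":0.024,"dy":0.062,"dz":0,"twist":10,"grip":-0.55},{"dx":0.036,"dy":0.093,"dz":0,"twist":15,"grip":-0.55},{"dx":0.048,"dy":0.124,"dz":0,"twist":20,"grip":-0.55},{"dx":0.06,"dy":0.16,"dz":0,"twist":20,"grip":-0.55}]'
python3 -m crank '[{"dx":0.012,"dy":0.031,"dz":0,"twist":0,"grip":-0.55},{"dx":0.024,"dy":0.062,"dz":-0.01,"twist":0,"grip":-0.55},{"dx":0.036,"dy":0.093,"dz":-0.03,"twist":0,"grip":-0.55},{"dx":0.048,"dy":0.124,"dz":-0.05,"twist":0,"grip":-0.55},{"dx":0.066,"dy":0.16,"dz":-0.07,"twist":0,"grip":-0.55}]'
python3 -c "
from h import *
st()"
```

```text
t: 0.93
eef_pos: [0.3665, -0.3121, 0.2962]
ee_rot: [3.141, -0.0, -2.152]
force: [1.3, -0.5, 0.9]
width: 0.0265
gripper_force: 0.0
t: 1.35
eef_pos: [0.4265, -0.152, 0.2965]
ee_rot: [-3.142, -0.0, -1.803]
force: [1.1, -0.4, 0.1]
width: 0.0196
gripper_force: 0.0
t: 1.77
eef_pos: [0.4864, 0.008, 0.2965]
ee_rot: [3.142, 0.0, -1.453]
force: [-0.6, 0.4, -0.0]
width: 0.0202
gripper_force: 0.0
t: 2.18
eef_pos: [0.5507, 0.1654, 0.2271]
ee_rot: [3.141, 0.0, -1.459]
force: [0.4, -0.3, 0.4]
width: 0.0199
gripper_force: 0.0
t 2.2 tcp [0.5507 0.1654 0.2271] close-axis deg 6.4 F [ 0.4 -0.3  0.4] w 0.0199 gf 0.0 q6 -0.52
```

```bash
python3 -m crank '[{"dx":0.001,"dy":0,"dz":-0.03,"twist":0,"grip":-0.55},{"dx":0.001,"dy":0,"dz":-0.05,"twist":0,"grip":-0.55},{"dx":0.001,"dy":0,"dz":-0.07,"twist":0,"grip":-0.55},{"dx":0.001,"dy":0,"dz":-0.09,"twist":0,"grip":-0.55},{"dx":0.001,"dy":0,"dz":-0.11,"twist":0,"grip":-0.55}]'
python3 -m crank '[{"dx":0,"dy":0,"dz":0,"twist":0,"grip":-0.55},{"dx":0,"dy":0,"dz":0,"twist":0,"grip":-1},{"dx":0,"dy":0,"dz":0,"twist":0,"grip":-1},{"dx":0,"dy":0,"dz":0,"twist":0,"grip":-1},{"dx":0,"dy":0,"dz":0,"twist":0,"grip":-1}]' 30
python3 -c "
from h import *
st()"
```

```text
t: 2.6
eef_pos: [0.5518, 0.1639, 0.1166]
ee_rot: [3.141, -0.0, -1.459]
force: [-0.0, -0.8, -0.5]
width: 0.0198
gripper_force: 0.0
t: 3.02
eef_pos: [0.5509, 0.1637, 0.1184]
ee_rot: [3.14, 0.0, -1.459]
force: [-6.1, 0.6, -1.7]
width: 0.0099
gripper_force: 30.0
t 3.0 tcp [0.5509 0.1637 0.1184] close-axis deg 6.4 F [-6.1  0.6 -1.7] w 0.0099 gf 30.0 q6 -0.52
```

```bash
python3 -m crank '[{"dx":-0.01,"dy":-0.001,"dz":0,"twist":0,"grip":-1},{"dx":-0.025,"dy":-0.0027,"dz":0,"twist":0,"grip":-1},{"dx":-0.04,"dy":-0.0043,"dz":0,"twist":0,"grip":-1},{"dx":-0.055,"dy":-0.006,"dz":0,"twist":0,"grip":-1},{"dx":-0.07,"dy":-0.0075,"dz":0,"twist":0,"grip":-1}]'
python3 -m crank '[{"dx":-0.015,"dy":-0.0016,"dz":0,"twist":0,"grip":-1},{"dx":-0.03,"dy":-0.0032,"dz":0,"twist":0,"grip":-1},{"dx":-0.045,"dy":-0.0048,"dz":0,"twist":0,"grip":-1},{"dx":-0.06,"dy":-0.0065,"dz":0,"twist":0,"grip":-1},{"dx":-0.068,"dy":-0.0073,"dz":0,"twist":0,"grip":-1}]'
python3 -m crank '[{"dx":-0.001,"dy":0,"dz":0,"twist":0,"grip":-1},{"dx":-0.002,"dy":0,"dz":0,"twist":0,"grip":-1},{"dx":-0.003,"dy":-0.0003,"dz":0,"twist":0,"grip":-1},{"dx":-0.004,"dy":-0.0004,"dz":0,"twist":0,"grip":-1},{"dx":-0.004,"dy":-0.0004,"dz":0,"twist":0,"grip":-1}]'
python3 -c "
from h import *
st()"
```

```text
t: 3.43
eef_pos: [0.4817, 0.1564, 0.1184]
ee_rot: [-3.14, 0.001, -1.459]
force: [1.3, -1.0, -8.2]
width: 0.0099
gripper_force: 30.0
t: 3.85
eef_pos: [0.4128, 0.149, 0.1184]
ee_rot: [-3.141, 0.001, -1.459]
force: [1.4, -0.3, -9.6]
width: 0.0102
gripper_force: 30.0
t: 4.27
eef_pos: [0.4117, 0.1489, 0.1184]
ee_rot: [-3.14, -0.0, -1.459]
force: [4.7, -4.5, -5.8]
width: 0.0101
gripper_force: 30.0
t 4.3 tcp [0.4117 0.1489 0.1184] close-axis deg 6.4 F [ 4.7 -4.5 -5.8] w 0.0101 gf 30.0 q6 -0.69
```

```bash
python3 -m crank '[{"dx":0.002,"dy":0,"dz":0,"twist":0,"grip":-0.6},{"dx":0.002,"dy":0,"dz":0,"twist":0,"grip":-0.6},{"dx":0.002,"dy":0,"dz":0,"twist":0,"grip":-0.6},{"dx":0.002,"dy":0,"dz":0.02,"twist":0,"grip":-0.6},{"dx":0.002,"dy":0,"dz":0.05,"twist":0,"grip":-0.6}]'
python3 -m crank '[{"dx":0,"dy":0,"dz":0.04,"twist":0,"grip":-0.6},{"dx":0,"dy":0,"dz":0.08,"twist":0,"grip":-0.6},{"dx":0.01,"dy":-0.03,"dz":0.12,"twist":0,"grip":-0.6},{"dx":0.02,"dy":-0.06,"dz":0.13,"twist":0,"grip":-0.6},{"dx":0.03,"dy":-0.09,"dz":0.13,"twist":0,"grip":-0.6}]'
python3 -m crank '[{"dx":0,"dy":-0.04,"dz":0,"twist":0,"grip":-0.6},{"dx":0,"dy":-0.08,"dz":0,"twist":0,"grip":-0.6},{"dx":0,"dy":-0.12,"dz":0,"twist":0,"grip":-0.6},{"dx":0,"dy":-0.16,"dz":0,"twist":0,"grip":-0.6},{"dx":0,"dy":-0.2,"dz":0,"twist":0,"grip":-0.6}]'
python3 - <<'E'
from h import *
st()
a=grab('side','side1.png');b=grab('top','top1.png')
s=a[160:270,200:350,::-1];t=b[130:260,150:270,::-1]
k=cv2.resize(s,None,fx=3,fy=3,interpolation=2);l=cv2.resize(t,None,fx=2.8,fy=2.8,interpolation=2)
c=np.zeros((400,800,3),np.uint8);c[:k.shape[0],:k.shape[1]]=k;c[:l.shape[0],455:455+l.shape[1]]=l
cv2.imwrite('pics/c1.png',c)
E
```

```text
t: 4.68
eef_pos: [0.4112, 0.1481, 0.1668]
ee_rot: [3.138, -0.002, -1.459]
force: [1.4, 0.2, -0.6]
width: 0.0176
gripper_force: 0.0
t: 5.1
eef_pos: [0.4449, 0.0588, 0.3037]
ee_rot: [-3.132, 0.003, -1.456]
force: [1.1, 0.7, -0.5]
width: 0.0176
gripper_force: 0.0
t: 5.52
eef_pos: [0.4423, -0.1431, 0.2989]
ee_rot: [-3.139, -0.0, -1.458]
force: [0.7, 0.7, 0.0]
width: 0.0179
gripper_force: 0.0
t 5.5 tcp [ 0.4423 -0.1431  0.2989] close-axis deg 6.4 F [0.7 0.7 0. ] w 0.0179 gf 0.0 q6 -0.00
```

View pics/c1.png

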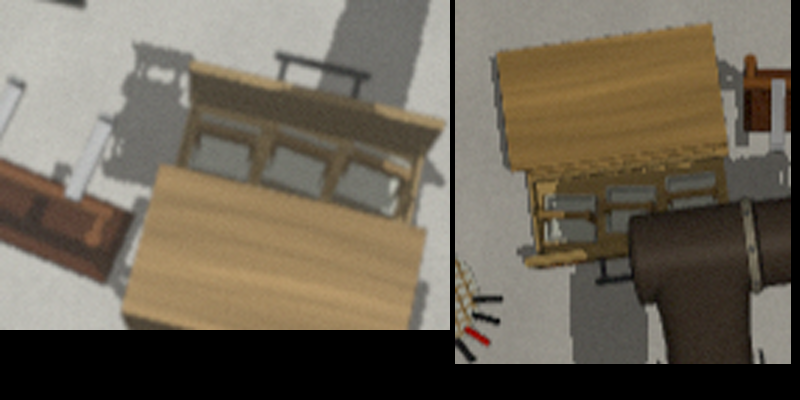

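The crops show the drawer fully out with three baskets, their crossbars roughly along the drawer; the arm hides part of the top view. I'll move it aside and zoom in.

```bash

python3 -m crank '[{"dx":0,"dy":-0.04,"dz":0,"twist":0,"grip":-0.5},{"dx":0,"dy":-0.08,"dz":0,"twist":0,"grip":-0.5},{"dx":0,"dy":-0.12,"dz":0,"twist":0,"grip":-0.5},{"dx":0,"dy":-0.16,"dz":0,"twist":0,"grip":-0.5},{"dx":0,"dy":-0.2,"dz":0,"twist":0,"grip":-0.5}]' >/dev/null
python3 - <<'E'
from h import *
a=grab('side','side2.png');b=grab('top','top2.png')
s=a[175:235,250:350,::-1];t=b[175:235,170:250,::-1]
k=cv2.resize(s,None,fx=4,fy=4,interpolation=2);l=cv2.resize(t,None,fx=5,fy=5,interpolation=2)
c=np.zeros((300,800,3),np.uint8);c[:k.shape[0],:k.shape[1]]=k;c[:l.shape[0],400:400+l.shape[1]]=l
cv2.imwrite('pics/c2.png',cv2.convertScaleAbs(c,alpha=1.5))
E
```

```text
(no output)
```

View pics/c2.png

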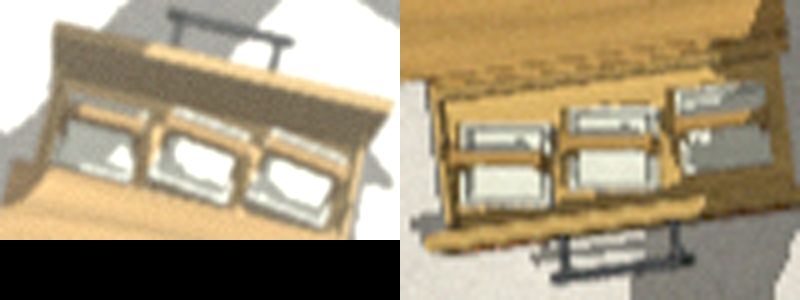

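Crops: in the top view the bars run A (450,157)-(548,160), B (560,142)-(655,142) and C (675,127)-(765,112). In the side view they run A (262,137)-(350,162), B (163,118)-(240,140) and C (72,108)-(145,125).

```bash
python3 - <<'E'
from h import *
np.set_printoptions(precision=4,suppress=True)
st()
T=[((450,157),(548,160)),((560,142),(655,142)),((675,127),(765,112))]
S=[((350,162),(262,137)),((240,140),(163,118)),((145,125),(72,108))]
for i in range(3):
  for n,L,f,ox,o in(('side',S,4,0,(250,175)),('top',T,5,400,(170,175))):
    a,b=[ray(n,(p[0]-ox)/f+o[0]-.4,p[1]/f+o[1]-.4,.139) for p in L[i]];d=a-b
    print('ABC'[i],n,((a+b)/2)[:2],'len %.3f bar angle-90 %.1f'%(np.hypot(*d[:2]),np.degrees(np.arctan2(d[1],d[0]))-90))
E
```

```text
t 6.1 tcp [ 0.4421 -0.3455  0.2972] close-axis deg 6.2 F [-0.2  0.2 -0.2] w 0.0221 gf 0.0 q6 0.42
A side [0.5019 0.2534] len 0.081 bar angle-90 3.7
A top [0.5072 0.2528] len 0.081 bar angle-90 -3.4
B side [0.5162 0.1597] len 0.072 bar angle-90 3.6
B top [0.5183 0.1632] len 0.078 bar angle-90 -1.6
C side [0.5342 0.0774] len 0.068 bar angle-90 6.6
C top [0.5342 0.0702] len 0.075 bar angle-90 7.9
```

```bash
python3 -m crank '[{"dx":0.018,"dy":0.035,"dz":0,"twist":0,"grip":-0.3},{"dx":0.036,"dy":0.07,"dz":0,"twist":0,"grip":-0.3},{"dx":0.05,"dy":0.105,"dz":0,"twist":0,"grip":-0.3},{"dx":0.06,"dy":0.14,"dz":0,"twist":0,"grip":-0.3},{"dx":0.07,"dy":0.18,"dz":0,"twist":0,"grip":-0.3}]' >/dev/null
python3 -m crank '[{"dx":0.005,"dy":0.035,"dz":0,"twist":0,"grip":-0.3},{"dx":0.01,"dy":0.07,"dz":0,"twist":0,"grip":-0.3},{"dx":0.015,"dy":0.105,"dz":0,"twist":0,"grip":-0.3},{"dx":0.02,"dy":0.14,"dz":0,"twist":0,"grip":-0.3},{"dx":0.022,"dy":0.175,"dz":-0.01,"twist":0,"grip":-0.3}]' > /dev/null
python3 -m crank '[{"dx":0,"dy":0.03,"dz":-0.01,"twist":0,"grip":-0.3},{"dx":0,"dy":0.06,"dz":-0.03,"twist":0,"grip":-0.3},{"dx":0,"dy":0.063,"dz":-0.06,"twist":0,"grip":-0.3},{"dx":0,"dy":0.063,"dz":-0.09,"twist":0,"grip":-0.3},{"dx":0,"dy":0.063,"dz":-0.11,"twist":0,"grip":-0.3}]' > /dev/null
python3 -c "
from h import *
st()
b=grab('top');t=b[150:250,150:280,::-1]
cv2.imwrite('pics/c3.png',cv2.resize(t,None,fx=5,fy=5,interpolation=2))"
```

```text
t 7.4 tcp [0.5331 0.0784 0.1759] close-axis deg 6.5 F [ 0.3 -0.2 -0.9] w 0.0308 gf 0.0 q6 -0.40
```

```bash
python3 -m crank '[{"dx":0.001,"dy":-0.003,"dz":-0.02,"twist":0,"grip":-0.3},{"dx":0.001,"dy":-0.003,"dz":-0.04,"twist":0,"grip":-0.3},{"dx":0.001,"dy":-0.003,"dz":-0.06,"twist":0,"grip":-0.3},{"dx":0.001,"dy":-0.003,"dz":-0.06,"twist":0,"grip":-0.3},{"dx":0.001,"dy":-0.003,"dz":-0.06,"twist":0,"grip":-0.3}]' 
python3 -m crank '[{"dx":0,"dy":0,"dz":0,"twist":0,"grip":-1},{"dx":0,"dy":0,"dz":0,"twist":0,"grip":-1},{"dx":0,"dy":0,"dz":0,"twist":0,"grip":-1},{"dx":0,"dy":0,"dz":0,"twist":0,"grip":-1},{"dx":0,"dy":0,"dz":0,"twist":0,"grip":-1}]' 20
python3 -m crank '[{"dx":0,"dy":0,"dz":0,"twist":0,"grip":-1},{"dx":0,"dy":0,"dz":0.02,"twist":0,"grip":-1},{"dx":0,"dy":0,"dz":0.05,"twist":0,"grip":-1},{"dx":0,"dy":0,"dz":0.08,"twist":0,"grip":-1},{"dx":0,"dy":0,"dz":0.11,"twist":0,"grip":-1}]' 
python3 -c "
from h import *
st()"
```

```text
t: 7.85
eef_pos: [0.5352, 0.0741, 0.1185]
ee_rot: [3.141, -0.001, -1.458]
force: [1.1, -0.4, 1.4]
width: 0.0306
gripper_force: 0.0
t: 8.27
eef_pos: [0.5354, 0.0739, 0.1186]
ee_rot: [-3.141, 0.0, -1.459]
force: [-0.5, -0.3, -0.7]
width: 0.0099
gripper_force: 20.0
t: 8.68
eef_pos: [0.5348, 0.0736, 0.2292]
ee_rot: [3.141, -0.0, -1.459]
force: [0.6, 0.4, -0.6]
width: 0.0101
gripper_force: 20.0
t 8.7 tcp [0.5348 0.0736 0.2292] close-axis deg 6.4 F [ 0.6  0.4 -0.6] w 0.0101 gf 20.0 q6 -0.39
```

```bash
python3 -m crank '[{"dx":-0.01,"dy":0,"dz":0.03,"twist":0,"grip":-1},{"dx":-0.016,"dy":0,"dz":0.06,"twist":0,"grip":-1},{"dx":-0.02,"dy":-0.03,"dz":0.06,"twist":-3,"grip":-1},{"dx":-0.02,"dy":-0.06,"dz":0.06,"twist":-6,"grip":-1},{"dx":-0.02,"dy":-0.09,"dz":0.06,"twist":-8.7,"grip":-1}]' 
python3 -m crank '[{"dx":0,"dy":-0.025,"dz":0,"twist":0,"grip":-1},{"dx":0,"dy":-0.038,"dz":-0.01,"twist":0,"grip":-1},{"dx":0,"dy":-0.038,"dz":-0.03,"twist":0,"grip":-1},{"dx":0,"dy":-0.038,"dz":-0.056,"twist":0,"grip":-1},{"dx":0,"dy":-0.038,"dz":-0.056,"twist":0,"grip":-1}]' 
python3 - <<'E'
from h import *
st()
a=grab('side');b=grab('top')
s=a[140:240,150:300,::-1];t=b[140:220,190:300,::-1]
k=cv2.resize(s,None,fx=3,fy=3,interpolation=2);l=cv2.resize(t,None,fx=3,fy=3,interpolation=2)
c=np.zeros((300,800,3),np.uint8);c[:k.shape[0],:k.shape[1]]=k;c[:l.shape[0],460:460+l.shape[1]]=l
cv2.imwrite('pics/c4.png',cv2.convertScaleAbs(c,alpha=1.4))
E
```

```text
t: 9.1
eef_pos: [0.5148, -0.0167, 0.2889]
ee_rot: [-3.14, 0.001, -1.612]
force: [1.1, -0.2, -0.9]
width: 0.0099
gripper_force: 20.0
t: 9.52
eef_pos: [0.5122, -0.0547, 0.2275]
ee_rot: [3.134, -0.0, -1.613]
force: [-2.1, 0.3, -2.1]
width: 0.0098
gripper_force: 20.0
t 9.5 tcp [ 0.5122 -0.0547  0.2275] close-axis deg -2.4 F [-2.1  0.3 -2.1] w 0.0098 gf 20.0 q6 -0.31
```

View pics/c4.png

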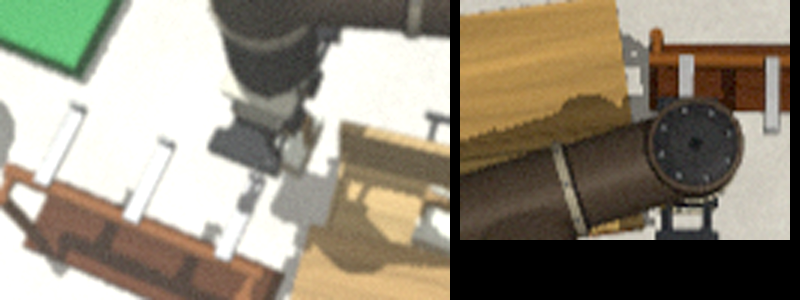

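The picture shows the gripper holding the basket in front of hook 2's strip, with the basket's visible body near crop (295,150) and the drawer to its right. I'll let it settle and check the numbers.

```bash
python3 -m crank '[{"dx":0,"dy":0,"dz":0.003,"twist":0,"grip":-1},{"dx":0,"dy":0,"dz":0.003,"twist":0,"grip":-1},{"dx":0,"dy":0,"dz":0.003,"twist":0,"grip":-1},{"dx":0,"dy":0,"dz":0.003,"twist":0,"grip":-1},{"dx":0,"dy":0,"dz":0.003,"twist":0,"grip":-1}]' 
python3 - <<'E'
from h import *
p,a=st()
for d in [(-.035,.038,-.0075-.044),(.035,.038,-.0515),(.035,-.038,-.0515),(-.035,-.038,-.0515),(0,.038,0.0205),(0,-.038,.0205)]:
    q=p+np.array(d);print(d,((proj('side',q)-[150,140])*3).round())
E
```

```text
t: 10.03
eef_pos: [0.5153, -0.054, 0.2356]
ee_rot: [-3.141, 0.0, -1.61]
force: [0.3, 0.3, -1.8]
width: 0.01
gripper_force: 20.0
t 10.0 tcp [ 0.5153 -0.054   0.2356] close-axis deg -2.3 F [ 0.3  0.3 -1.8] w 0.0100 gf 20.0 q6 -0.31
(-0.035, 0.038, -0.0515) [323. 113.]
(0.035, 0.038, -0.0515) [302. 166.]
(0.035, -0.038, -0.0515) [241. 145.]
(-0.035, -0.038, -0.0515) [263.  93.]
(0, 0.038, 0.0205) [311. 119.]
(0, -0.038, 0.0205) [248.  97.]
```

```bash
python3 -m crank '[{"dx":0.025,"dy":-0.001,"dz":-0.001,"twist":0,"grip":-1},{"dx":0.05,"dy":-0.002,"dz":-0.001,"twist":0,"grip":-1},{"dx":0.075,"dy":-0.003,"dz":-0.001,"twist":0,"grip":-1},{"dx":0.1,"dy":-0.004,"dz":-0.001,"twist":0,"grip":-1},{"dx":0.117,"dy":-0.005,"dz":-0.001,"twist":0,"grip":-1}]' 
python3 -m crank '[{"dx":0,"dy":0,"dz":0,"twist":0,"grip":-1},{"dx":0,"dy":0,"dz":-0.008,"twist":0,"grip":-1},{"dx":0,"dy":0,"dz":-0.016,"twist":0,"grip":-1},{"dx":0,"dy":0,"dz":-0.023,"twist":0,"grip":-1},{"dx":0,"dy":0,"dz":-0.025,"twist":0,"grip":-1}]' 
python3 -m crank '[{"dx":0,"dy":0,"dz":-0.001,"twist":0,"grip":-1},{"dx":0,"dy":0,"dz":-0.002,"twist":0,"grip":-1},{"dx":0,"dy":0,"dz":-0.003,"twist":0,"grip":-1},{"dx":0,"dy":0,"dz":-0.003,"twist":0,"grip":-1},{"dx":0,"dy":0,"dz":-0.003,"twist":0,"grip":-1}]'
```

```text
t: 10.45
eef_pos: [0.6341, -0.0592, 0.2337]
ee_rot: [-3.142, -0.0, -1.61]
force: [0.6, 0.5, -0.9]
width: 0.0099
gripper_force: 20.0
t: 10.87
eef_pos: [0.6306, -0.0591, 0.2073]
ee_rot: [3.139, 0.0, -1.611]
force: [-2.4, 1.8, 5.0]
width: 0.0099
gripper_force: 20.0
t: 11.28
eef_pos: [0.6319, -0.0592, 0.2073]
ee_rot: [-3.141, -0.0, -1.61]
force: [-4.2, 1.3, 5.4]
width: 0.0101
gripper_force: 20.0
```

```bash
python3 -m crank '[{"dx":0,"dy":0,"dz":0.001,"twist":0,"grip":-0.45},{"dx":0,"dy":0,"dz":0.002,"twist":0,"grip":-0.45},{"dx":0,"dy":0,"dz":0.003,"twist":0,"grip":-0.45},{"dx":0,"dy":0,"dz":0.01,"twist":0,"grip":-0.45},{"dx":0,"dy":0,"dz":0.025,"twist":0,"grip":-0.45}]' 
python3 -m crank '[{"dx":0,"dy":0,"dz":0.03,"twist":0,"grip":-0.3},{"dx":0,"dy":0,"dz":0.06,"twist":0,"grip":-0.3},{"dx":-0.02,"dy":-0.03,"dz":0.08,"twist":0,"grip":-0.3},{"dx":-0.05,"dy":-0.06,"dz":0.08,"twist":0,"grip":-0.3},{"dx":-0.08,"dy":-0.09,"dz":0.08,"twist":0,"grip":-0.3}]' 
python3 -m crank '[{"dx":-0.01,"dy":-0.04,"dz":0,"twist":1.7,"grip":-0.3},{"dx":-0.03,"dy":-0.08,"dz":0,"twist":3.4,"grip":-0.3},{"dx":-0.05,"dy":-0.12,"dz":0,"twist":5,"grip":-0.3},{"dx":-0.07,"dy":-0.16,"dz":0,"twist":5,"grip":-0.3},{"dx":-0.08,"dy":-0.19,"dz":0,"twist":5,"grip":-0.3}]'
python3 - <<'E'
from h import *
st()
a=grab('side','side3.png');b=grab('top','top3.png')
s=a[165:265,160:350,::-1];t=b[145:235,170:330,::-1]
k=cv2.resize(s,None,fx=4,fy=3,interpolation=2);k=cv2.resize(s,None,fx=3,fy=3,interpolation=2);l=cv2.resize(t,None,fx=3.2,fy=3.2,interpolation=2)
c=np.zeros((590,600,3),np.uint8);c[:k.shape[0],:k.shape[1]]=k;c[300:300+l.shape[0],:l.shape[1]]=l
cv2.imwrite('pics/c5.png',cv2.convertScaleAbs(c,alpha=1.4))
E
```

```text
t: 11.7
eef_pos: [0.6312, -0.0592, 0.2296]
ee_rot: [3.138, -0.0, -1.611]
force: [-0.7, -1.3, 0.6]
width: 0.024
gripper_force: 0.0
t: 12.12
eef_pos: [0.5533, -0.1487, 0.3127]
ee_rot: [-3.139, -0.0, -1.609]
force: [0.1, -0.1, 0.5]
width: 0.0306
gripper_force: 0.0
t: 12.53
eef_pos: [0.4717, -0.3397, 0.3122]
ee_rot: [-3.14, -0.001, -1.523]
force: [1.7, 0.6, 0.4]
width: 0.0307
gripper_force: 0.0
t 12.5 tcp [ 0.4717 -0.3397  0.3122] close-axis deg 2.7 F [1.7 0.6 0.4] w 0.0307 gf 0.0 q6 0.34
```

View pics/c5.png

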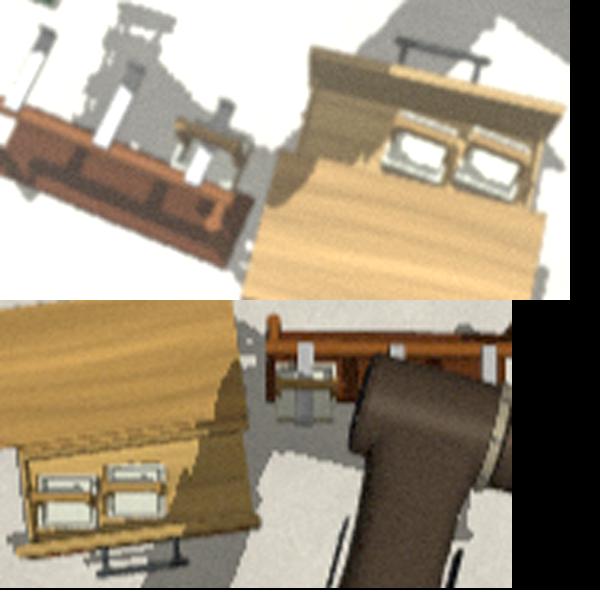

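The picture shows basket C hanging across hook 2, with B and A still in the drawer where they were: top crop bars B (103–167,487) and A (35–98,496).

```bash
python3 - <<'E'
from h import *
np.set_printoptions(precision=4,suppress=True)
for k,n,L,f,o in(('B','side',((455,147),(392,128)),3,(160,165)),('B','top',((103,187),(167,187)),3.2,(170,145)),('A','side',((530,165),(460,146)),3,(160,165)),('A','top',((35,197),(98,195)),3.2,(170,145))):
    a,b=[ray(n,p[0]/f+o[0]-.4,p[1]/f+o[1]-.4,.139) for p in L];d=a-b
    print(k,n,((a+b)/2)[:2],'%.1f'%(np.degrees(np.arctan2(d[1],d[0]))-90))
E
```

```text
B side [0.5279 0.1666] 2.8
B top [0.5181 0.1604] -1.6
A side [0.5195 0.2534] 4.4
A top [0.509  0.2488] 0.2
```

```bash
python3 -m crank '[{"dx":0.01,"dy":0.04,"dz":0,"twist":-1.7,"grip":-0.2},{"dx":0.02,"dy":0.08,"dz":0,"twist":-1.7,"grip":-0.2},{"dx":0.03,"dy":0.12,"dz":0,"twist":-1.7,"grip":-0.2},{"dx":0.04,"dy":0.16,"dz":0,"twist":-1.7,"grip":-0.2},{"dx":0.047,"dy":0.2,"dz":0,"twist":-1.7,"grip":-0.2}]' >/dev/null
python3 -m crank '[{"dx":0,"dy":0.04,"dz":0,"twist":0,"grip":-0.2},{"dx":0,"dy":0.08,"dz":0,"twist":0,"grip":-0.2},{"dx":0,"dy":0.12,"dz":0,"twist":0,"grip":-0.2},{"dx":0,"dy":0.16,"dz":0,"twist":0,"grip":-0.2},{"dx":0,"dy":0.2,"dz":0,"twist":0,"grip":-0.2}]' >/dev/null
python3 -m crank '[{"dx":0,"dy":0.04,"dz":-0.01,"twist":0,"grip":-0.2},{"dx":0,"dy":0.08,"dz":-0.03,"twist":0,"grip":-0.2},{"dx":0,"dy":0.1,"dz":-0.06,"twist":0,"grip":-0.2},{"dx":0,"dy":0.102,"dz":-0.1,"twist":0,"grip":-0.2},{"dx":0,"dy":0.102,"dz":-0.13,"twist":0,"grip":-0.2}]'
python3 -m crank '[{"dx":0,"dy":0,"dz":-0.02,"twist":0,"grip":-0.2},{"dx":0,"dy":0,"dz":-0.04,"twist":0,"grip":-0.2},{"dx":0,"dy":0,"dz":-0.064,"twist":0,"grip":-0.2},{"dx":0,"dy":0,"dz":-0.064,"twist":0,"grip":-0.2},{"dx":0,"dy":0,"dz":-0.064,"twist":0,"grip":-0.2}]'
```

```text
t: 13.88
eef_pos: [0.5193, 0.166, 0.179]
ee_rot: [3.141, 0.0, -1.55]
force: [-0.3, -0.6, -0.1]
width: 0.0348
gripper_force: 0.0
t: 14.3
eef_pos: [0.5198, 0.1638, 0.1167]
ee_rot: [3.14, -0.002, -1.553]
force: [1.3, -0.6, 0.9]
width: 0.0353
gripper_force: 0.0
```

```bash
python3 -m crank '[{"dx":0,"dy":0,"dz":0.002,"twist":0,"grip":-1},{"dx":0,"dy":0,"dz":0.002,"twist":0,"grip":-1},{"dx":0,"dy":0,"dz":0.002,"twist":0,"grip":-1},{"dx":0,"dy":0,"dz":0.002,"twist":0,"grip":-1},{"dx":0,"dy":0,"dz":0.002,"twist":0,"grip":-1}]' 20
python3 -m crank '[{"dx":0,"dy":0,"dz":0,"twist":0,"grip":-1},{"dx":0,"dy":0,"dz":0.03,"twist":0,"grip":-1},{"dx":0,"dy":0,"dz":0.07,"twist":0,"grip":-1},{"dx":0,"dy":0,"dz":0.11,"twist":0,"grip":-1},{"dx":0,"dy":0,"dz":0.15,"twist":0,"grip":-1}]'
python3 -m crank '[{"dx":0,"dy":0,"dz":0.02,"twist":0,"grip":-1},{"dx":0,"dy":-0.04,"dz":0.02,"twist":0,"grip":-1},{"dx":-0.003,"dy":-0.08,"dz":0.02,"twist":-1,"grip":-1},{"dx":-0.006,"dy":-0.12,"dz":0.02,"twist":-2,"grip":-1},{"dx":-0.006,"dy":-0.16,"dz":0.02,"twist":-3.3,"grip":-1}]'
python3 -m crank '[{"dx":0,"dy":-0.04,"dz":0,"twist":0,"grip":-1},{"dx":0,"dy":-0.08,"dz":0,"twist":0,"grip":-1},{"dx":0,"dy":-0.12,"dz":0,"twist":0,"grip":-1},{"dx":0,"dy":-0.16,"dz":0,"twist":0,"grip":-1},{"dx":0,"dy":-0.172,"dz":0,"twist":0,"grip":-1}]'
python3 -m crank '[{"dx":0,"dy":0,"dz":-0.02,"twist":0,"grip":-1},{"dx":0,"dy":0,"dz":-0.04,"twist":0,"grip":-1},{"dx":0,"dy":0,"dz":-0.052,"twist":0,"grip":-1},{"dx":0,"dy":0,"dz":-0.052,"twist":0,"grip":-1},{"dx":0,"dy":0,"dz":-0.052,"twist":0,"grip":-1}]'
```

```text
t: 14.72
eef_pos: [0.5204, 0.164, 0.1198]
ee_rot: [-3.141, 0.001, -1.553]
force: [-0.5, -0.6, 0.2]
width: 0.0102
gripper_force: 20.0
t: 15.13
eef_pos: [0.5197, 0.1635, 0.2706]
ee_rot: [3.141, -0.001, -1.553]
force: [0.2, 0.7, -0.8]
width: 0.0098
gripper_force: 20.0
t: 15.55
eef_pos: [0.5132, 0.0025, 0.2892]
ee_rot: [-3.141, 0.0, -1.61]
force: [0.8, -0.1, -1.3]
width: 0.0098
gripper_force: 20.0
t: 15.97
eef_pos: [0.5134, -0.1723, 0.2887]
ee_rot: [3.141, -0.001, -1.613]
force: [0.1, 1.5, -1.8]
width: 0.0097
gripper_force: 20.0
t: 16.38
eef_pos: [0.5139, -0.1682, 0.2367]
ee_rot: [3.14, -0.0, -1.611]
force: [1.0, -0.8, -1.4]
width: 0.0099
gripper_force: 20.0
```

```bash
python3 -m crank '[{"dx":0.025,"dy":-0.001,"dz":-0.001,"twist":0,"grip":-1},{"dx":0.05,"dy":-0.002,"dz":-0.001,"twist":0,"grip":-1},{"dx":0.075,"dy":-0.003,"dz":-0.001,"twist":0,"grip":-1},{"dx":0.1,"dy":-0.004,"dz":-0.001,"twist":0,"grip":-1},{"dx":0.115,"dy":-0.005,"dz":-0.001,"twist":0,"grip":-1}]' 
python3 -m crank '[{"dx":0,"dy":0,"dz":0,"twist":0,"grip":-1},{"dx":0,"dy":0,"dz":-0.008,"twist":0,"grip":-1},{"dx":0,"dy":0,"dz":-0.016,"twist":0,"grip":-1},{"dx":0,"dy":0,"dz":-0.023,"twist":0,"grip":-1},{"dx":0,"dy":0,"dz":-0.026,"twist":0,"grip":-1}]' 
python3 -m crank '[{"dx":0,"dy":0,"dz":-0.001,"twist":0,"grip":-1},{"dx":0,"dy":0,"dz":-0.002,"twist":0,"grip":-1},{"dx":0,"dy":0,"dz":-0.002,"twist":0,"grip":-1},{"dx":0,"dy":0,"dz":-0.002,"twist":0,"grip":-1},{"dx":0,"dy":0,"dz":-0.002,"twist":0,"grip":-1}]'
```

```text
t: 16.8
eef_pos: [0.632, -0.1729, 0.2371]
ee_rot: [-3.14, -0.0, -1.61]
force: [0.2, 0.7, -0.9]
width: 0.0098
gripper_force: 20.0
t: 17.22
eef_pos: [0.6279, -0.1729, 0.2088]
ee_rot: [3.14, 0.0, -1.611]
force: [0.6, -0.0, -1.5]
width: 0.0099
gripper_force: 20.0
t: 17.63
eef_pos: [0.6294, -0.1732, 0.2084]
ee_rot: [-3.141, 0.0, -1.611]
force: [0.5, 1.1, -1.8]
width: 0.0095
gripper_force: 20.0
```

```bash
python3 -m crank '[{"dx":0,"dy":0,"dz":-0.001,"twist":0,"grip":-1},{"dx":0,"dy":0,"dz":-0.002,"twist":0,"grip":-1},{"dx":0,"dy":0,"dz":-0.003,"twist":0,"grip":-1},{"dx":0,"dy":0,"dz":-0.003,"twist":0,"grip":-1},{"dx":0,"dy":0,"dz":-0.003,"twist":0,"grip":-1}]'
```

```text
t: 18.05
eef_pos: [0.6295, -0.1732, 0.2081]
ee_rot: [-3.139, -0.001, -1.61]
force: [-5.9, 3.8, 15.5]
width: 0.0102
gripper_force: 20.0
```

Resting on hook 1. Release and go back for a look.

```bash
python3 -m crank '[{"dx":0,"dy":0,"dz":0.003,"twist":0,"grip":-0.45},{"dx":0,"dy":0,"dz":0.004,"twist":0,"grip":-0.45},{"dx":0,"dy":0,"dz":0.005,"twist":0,"grip":-0.45},{"dx":0,"dy":0,"dz":0.012,"twist":0,"grip":-0.45},{"dx":0,"dy":0,"dz":0.03,"twist":0,"grip":-0.45}]' 
python3 -m crank '[{"dx":0,"dy":0,"dz":0.03,"twist":0,"grip":-0.2},{"dx":0,"dy":0,"dz":0.06,"twist":0,"grip":-0.2},{"dx":-0.02,"dy":-0.03,"dz":0.08,"twist":0,"grip":-0.2},{"dx":-0.05,"dy":-0.06,"dz":0.08,"twist":0,"grip":-0.2},{"dx":-0.08,"dy":-0.09,"dz":0.08,"twist":0,"grip":-0.2}]' >/dev/null
python3 -m crank '[{"dx":-0.01,"dy":-0.04,"dz":0,"twist":0,"grip":-0.2},{"dx":-0.03,"dy":-0.08,"dz":0,"twist":1,"grip":-0.2},{"dx":-0.05,"dy":-0.12,"dz":0,"twist":2,"grip":-0.2},{"dx":-0.07,"dy":-0.16,"dz":0,"twist":3.4,"grip":-0.2},{"dx":-0.08,"dy":-0.17,"dz":0,"twist":3.4,"grip":-0.2}]' >/dev/null
python3 - <<'E'
from h import *
st()
a=grab('side','side4.png');b=grab('top','top4.png')
s=a[165:265,160:350,::-1];t=b[145:235,170:330,::-1]
k=cv2.resize(s,None,fx=3,fy=3,interpolation=2);l=cv2.resize(t,None,fx=3.2,fy=3.2,interpolation=2)
c=np.zeros((590,600,3),np.uint8);c[:k.shape[0],:k.shape[1]]=k;c[300:300+l.shape[0],:l.shape[1]]=l
cv2.imwrite('pics/c6.png',cv2.convertScaleAbs(c,alpha=1.4))
E
```

```text
t: 18.47
eef_pos: [0.6279, -0.1729, 0.2327]
ee_rot: [3.137, 0.001, -1.611]
force: [0.1, 0.1, -0.8]
width: 0.0241
gripper_force: 0.0
t 19.3 tcp [ 0.4684 -0.4354  0.3149] close-axis deg 1.1 F [ 0.4  0.1 -0.3] w 0.0354 gf 0.0 q6 0.46
```

View pics/c6.png

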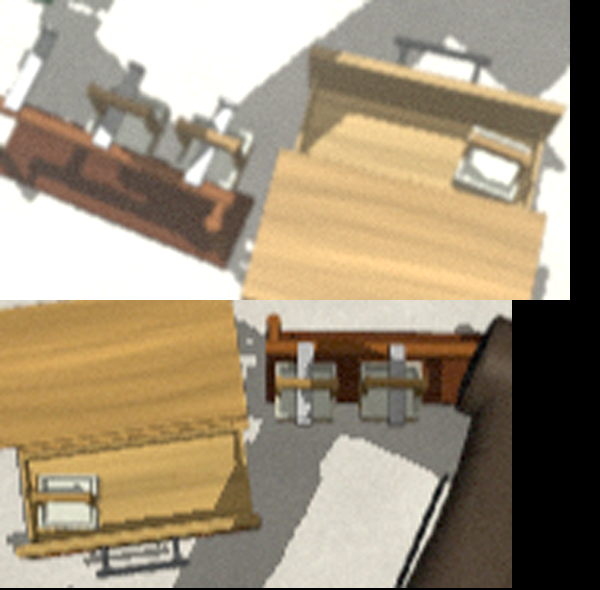

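The picture shows both baskets hanging on hooks 2 and 1, and A unmoved in the drawer (bar at top crop (35–98,496)).

```bash
python3 -m crank '[{"dx":0.01,"dy":0.04,"dz":0,"twist":0,"grip":-0.2},{"dx":0.02,"dy":0.08,"dz":0,"twist":0,"grip":-0.2},{"dx":0.03,"dy":0.12,"dz":0,"twist":0,"grip":-0.2},{"dx":0.04,"dy":0.16,"dz":0,"twist":0,"grip":-0.2},{"dx":0.04,"dy":0.2,"dz":0,"twist":0,"grip":-0.2}]' >/dev/null
python3 -m crank '[{"dx":0,"dy":0.04,"dz":0,"twist":0,"grip":-0.2},{"dx":0,"dy":0.08,"dz":0,"twist":0,"grip":-0.2},{"dx":0,"dy":0.12,"dz":0,"twist":0,"grip":-0.2},{"dx":0,"dy":0.16,"dz":0,"twist":0,"grip":-0.2},{"dx":0,"dy":0.2,"dz":0,"twist":0,"grip":-0.2}]' >/dev/null
python3 -m crank '[{"dx":0,"dy":0.04,"dz":0,"twist":0,"grip":-0.2},{"dx":0,"dy":0.08,"dz":0,"twist":0,"grip":-0.2},{"dx":0,"dy":0.12,"dz":0,"twist":0,"grip":-0.2},{"dx":0,"dy":0.16,"dz":0,"twist":0,"grip":-0.2},{"dx":0,"dy":0.2,"dz":0,"twist":0,"grip":-0.2}]' >/dev/null
python3 -m crank '[{"dx":0,"dy":0.04,"dz":-0.02,"twist":0,"grip":-0.2},{"dx":0,"dy":0.07,"dz":-0.05,"twist":0,"grip":-0.2},{"dx":0,"dy":0.086,"dz":-0.08,"twist":0,"grip":-0.2},{"dx":0,"dy":0.086,"dz":-0.11,"twist":0,"grip":-0.2},{"dx":0,"dy":0.086,"dz":-0.135,"twist":0,"grip":-0.2}]'
```

```text
t: 21.07
eef_pos: [0.5091, 0.2556, 0.1777]
ee_rot: [3.14, -0.001, -1.549]
force: [-0.1, -0.5, -0.6]
width: 0.0354
gripper_force: 0.0
```

```bash
python3 -m crank '[{"dx":0,"dy":-0.002,"dz":-0.02,"twist":0,"grip":-0.2},{"dx":0,"dy":-0.002,"dz":-0.04,"twist":0,"grip":-0.2},{"dx":0,"dy":-0.002,"dz":-0.06,"twist":0,"grip":-0.2},{"dx":0,"dy":-0.002,"dz":-0.06,"twist":0,"grip":-0.2},{"dx":0,"dy":-0.002,"dz":-0.06,"twist":0,"grip":-0.2}]'
python3 -m crank '[{"dx":0,"dy":0,"dz":0,"twist":0,"grip":-1},{"dx":0,"dy":0,"dz":0,"twist":0,"grip":-1},{"dx":0,"dy":0,"dz":0,"twist":0,"grip":-1},{"dx":0,"dy":0,"dz":0,"twist":0,"grip":-1},{"dx":0,"dy":0,"dz":0,"twist":0,"grip":-1}]' 20
python3 -m crank '[{"dx":0,"dy":0,"dz":0,"twist":0,"grip":-1},{"dx":0,"dy":0,"dz":0.03,"twist":0,"grip":-1},{"dx":0,"dy":0,"dz":0.07,"twist":0,"grip":-1},{"dx":0,"dy":0,"dz":0.11,"twist":0,"grip":-1},{"dx":0,"dy":0,"dz":0.17,"twist":0,"grip":-1}]'
```

```text
t: 21.48
eef_pos: [0.5098, 0.252, 0.1197]
ee_rot: [3.14, -0.002, -1.551]
force: [0.4, 1.1, 1.7]
width: 0.0354
gripper_force: 0.0
t: 21.9
eef_pos: [0.5104, 0.2521, 0.1207]
ee_rot: [-3.141, 0.001, -1.551]
force: [0.6, -1.1, -1.9]
width: 0.0102
gripper_force: 20.0
t: 22.32
eef_pos: [0.5097, 0.2514, 0.2729]
ee_rot: [3.14, -0.001, -1.551]
force: [1.8, 1.1, -1.5]
width: 0.0099
gripper_force: 20.0
```

```bash
python3 -m crank '[{"dx":0,"dy":-0.02,"dz":0,"twist":0,"grip":-1},{"dx":0,"dy":-0.06,"dz":0,"twist":0,"grip":-1},{"dx":0,"dy":-0.1,"dz":0,"twist":-1,"grip":-1},{"dx":0,"dy":-0.14,"dz":0,"twist":-2,"grip":-1},{"dx":0,"dy":-0.175,"dz":0,"twist":-3.4,"grip":-1}]'
python3 -m crank '[{"dx":0,"dy":-0.04,"dz":0,"twist":0,"grip":-1},{"dx":0,"dy":-0.08,"dz":0,"twist":0,"grip":-1},{"dx":0,"dy":-0.12,"dz":0,"twist":0,"grip":-1},{"dx":0,"dy":-0.16,"dz":0,"twist":0,"grip":-1},{"dx":0,"dy":-0.2,"dz":0,"twist":0,"grip":-1}]' >/dev/null
python3 -m crank '[{"dx":0,"dy":-0.04,"dz":0,"twist":0,"grip":-1},{"dx":0,"dy":-0.08,"dz":0,"twist":0,"grip":-1},{"dx":0,"dy":-0.12,"dz":0,"twist":0,"grip":-1},{"dx":0,"dy":-0.15,"dz":0,"twist":0,"grip":-1},{"dx":0,"dy":-0.16,"dz":0,"twist":0,"grip":-1}]'
python3 -m crank '[{"dx":0,"dy":0,"dz":-0.02,"twist":0,"grip":-1},{"dx":0,"dy":0,"dz":-0.04,"twist":0,"grip":-1},{"dx":0,"dy":0,"dz":-0.052,"twist":0,"grip":-1},{"dx":0,"dy":0,"dz":-0.052,"twist":0,"grip":-1},{"dx":0,"dy":0,"dz":-0.052,"twist":0,"grip":-1}]'
```

```text
t: 22.73
eef_pos: [0.5095, 0.0749, 0.2718]
ee_rot: [3.142, 0.0, -1.611]
force: [1.9, -0.2, -1.9]
width: 0.0099
gripper_force: 20.0
t: 23.57
eef_pos: [0.5095, -0.2868, 0.271]
ee_rot: [3.14, -0.0, -1.614]
force: [-0.3, 1.4, -2.2]
width: 0.0096
gripper_force: 20.0
t: 23.98
eef_pos: [0.5099, -0.2829, 0.2193]
ee_rot: [3.14, 0.0, -1.611]
force: [1.0, -0.5, -1.8]
width: 0.0098
gripper_force: 20.0
```

```bash
python3 -m crank '[{"dx":0,"dy":0,"dz":0.01,"twist":0,"grip":-1},{"dx":0,"dy":0,"dz":0.018,"twist":0,"grip":-1},{"dx":0,"dy":0,"dz":0.018,"twist":0,"grip":-1},{"dx":0,"dy":0,"dz":0.018,"twist":0,"grip":-1},{"dx":0,"dy":0,"dz":0.018,"twist":0,"grip":-1}]'
python3 -m crank '[{"dx":0.025,"dy":-0.001,"dz":0,"twist":0,"grip":-1},{"dx":0.05,"dy":-0.002,"dz":0,"twist":0,"grip":-1},{"dx":0.075,"dy":-0.003,"dz":0,"twist":0,"grip":-1},{"dx":0.1,"dy":-0.004,"dz":0,"twist":0,"grip":-1},{"dx":0.115,"dy":-0.005,"dz":0,"twist":0,"grip":-1}]' 
python3 -m crank '[{"dx":0,"dy":0,"dz":0,"twist":0,"grip":-1},{"dx":0,"dy":0,"dz":-0.008,"twist":0,"grip":-1},{"dx":0,"dy":0,"dz":-0.016,"twist":0,"grip":-1},{"dx":0,"dy":0,"dz":-0.023,"twist":0,"grip":-1},{"dx":0,"dy":0,"dz":-0.026,"twist":0,"grip":-1}]' 
python3 -m crank '[{"dx":0,"dy":0,"dz":-0.001,"twist":0,"grip":-1},{"dx":0,"dy":0,"dz":-0.002,"twist":0,"grip":-1},{"dx":0,"dy":0,"dz":-0.003,"twist":0,"grip":-1},{"dx":0,"dy":0,"dz":-0.003,"twist":0,"grip":-1},{"dx":0,"dy":0,"dz":-0.003,"twist":0,"grip":-1}]'
```

```text
t: 24.4
eef_pos: [0.5105, -0.2829, 0.2384]
ee_rot: [-3.14, 0.0, -1.611]
force: [-0.4, 0.7, -2.2]
width: 0.0101
gripper_force: 20.0
t: 24.82
eef_pos: [0.6272, -0.2879, 0.2368]
ee_rot: [3.141, 0.0, -1.61]
force: [-0.7, 0.1, -1.8]
width: 0.01
gripper_force: 20.0
t: 25.23
eef_pos: [0.6238, -0.2878, 0.2101]
ee_rot: [3.14, 0.001, -1.611]
force: [0.1, 0.1, -2.2]
width: 0.0099
gripper_force: 20.0
t: 25.65
eef_pos: [0.6254, -0.2881, 0.209]
ee_rot: [-3.141, -0.0, -1.611]
force: [-0.8, 0.8, -2.1]
width: 0.0097
gripper_force: 20.0
```

```bash
python3 -m crank '[{"dx":0,"dy":0,"dz":-0.001,"twist":0,"grip":-1},{"dx":0,"dy":0,"dz":-0.002,"twist":0,"grip":-1},{"dx":0,"dy":0,"dz":-0.003,"twist":0,"grip":-1},{"dx":0,"dy":0,"dz":-0.003,"twist":0,"grip":-1},{"dx":0,"dy":0,"dz":-0.003,"twist":0,"grip":-1}]'
```

```text
t: 26.07
eef_pos: [0.6255, -0.2882, 0.2087]
ee_rot: [-3.139, -0.001, -1.61]
force: [-4.3, 3.9, 12.9]
width: 0.0097
gripper_force: 20.0
```

```bash
python3 -m crank '[{"dx":0,"dy":0,"dz":0.003,"twist":0,"grip":-0.45},{"dx":0,"dy":0,"dz":0.004,"twist":0,"grip":-0.45},{"dx":0,"dy":0,"dz":0.005,"twist":0,"grip":-0.45},{"dx":0,"dy":0,"dz":0.012,"twist":0,"grip":-0.45},{"dx":0,"dy":0,"dz":0.03,"twist":0,"grip":-0.45}]' 
python3 -m crank '[{"dx":0,"dy":0,"dz":0.03,"twist":0,"grip":-0.5},{"dx":0,"dy":0,"dz":0.06,"twist":0,"grip":-0.5},{"dx":-0.02,"dy":0,"dz":0.08,"twist":0,"grip":-0.5},{"dx":-0.05,"dy":0.02,"dz":0.08,"twist":0,"grip":-0.5},{"dx":-0.07,"dy":0.04,"dz":0.08,"twist":0,"grip":-0.5}]' >/dev/null
python3 -m crank '[{"dx":-0.015,"dy":0.04,"dz":0,"twist":2,"grip":-0.5},{"dx":-0.03,"dy":0.08,"dz":0,"twist":4,"grip":-0.5},{"dx":-0.045,"dy":0.12,"dz":0,"twist":6,"grip":-0.5},{"dx":-0.06,"dy":0.15,"dz":0,"twist":8.7,"grip":-0.5},{"dx":-0.07,"dy":0.18,"dz":0,"twist":8.7,"grip":-0.5}]' >/dev/null
python3 -m crank '[{"dx":-0.015,"dy":0.04,"dz":0,"twist":0,"grip":-0.5},{"dx":-0.03,"dy":0.08,"dz":0,"twist":0,"grip":-0.5},{"dx":-0.045,"dy":0.12,"dz":0,"twist":0,"grip":-0.5},{"dx":-0.06,"dy":0.16,"dz":0,"twist":0,"grip":-0.5},{"dx":-0.072,"dy":0.199,"dz":0,"twist":0,"grip":-0.5}]'
python3 - <<'E'
from h import *
st()
a=grab('side','side5.png');b=grab('top','top5.png')
s=a[165:265,150:340,::-1];t=b[145:235,170:340,::-1]
k=cv2.resize(s,None,fx=3,fy=3,interpolation=2);l=cv2.resize(t,None,fx=3.2,fy=3.2,interpolation=2)
c=np.zeros((590,600,3),np.uint8);c[:k.shape[0],:k.shape[1]]=k;c[300:300+l.shape[0],:l.shape[1]]=l
cv2.imwrite('pics/c7.png',cv2.convertScaleAbs(c,alpha=1.4))
E
```

```text
t: 26.48
eef_pos: [0.6241, -0.2876, 0.2333]
ee_rot: [3.137, 0.001, -1.611]
force: [0.3, 0.5, -0.8]
width: 0.0236
gripper_force: 0.0
t: 27.73
eef_pos: [0.4131, 0.1291, 0.3166]
ee_rot: [-3.14, 0.001, -1.459]
force: [1.4, 0.2, -0.7]
width: 0.0224
gripper_force: 0.0
t 27.7 tcp [0.4131 0.1291 0.3166] close-axis deg 6.4 F [ 1.4  0.2 -0.7] w 0.0224 gf 0.0 q6 -0.65
```

View pics/c7.png

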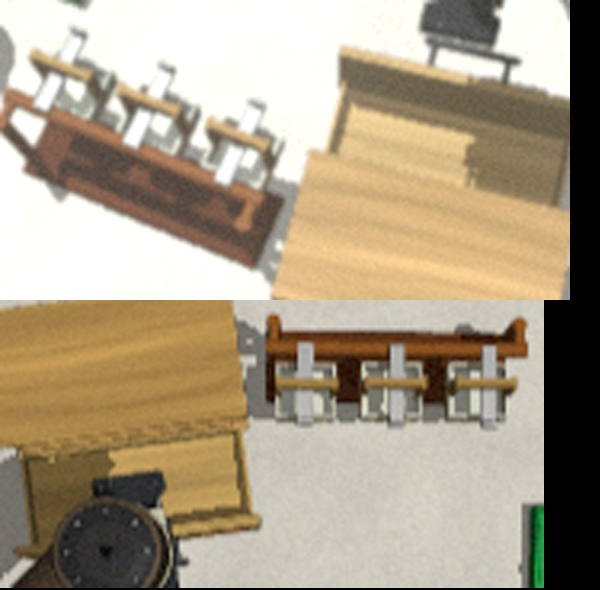

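All three baskets hang on their hooks (top crop strips at x≈305, 397 and 489) and the drawer is empty. Now grip the handle and push it shut.

```bash
python3 -m crank '[{"dx":0,"dy":0.015,"dz":-0.03,"twist":0,"grip":-0.5},{"dx":0,"dy":0.02,"dz":-0.06,"twist":0,"grip":-0.5},{"dx":0,"dy":0.02,"dz":-0.09,"twist":0,"grip":-0.5},{"dx":0,"dy":0.02,"dz":-0.12,"twist":0,"grip":-0.5},{"dx":0,"dy":0.02,"dz":-0.13,"twist":0,"grip":-0.5}]'
python3 -m crank '[{"dx":0,"dy":0,"dz":0,"twist":0,"grip":-0.5},{"dx":0,"dy":0,"dz":0,"twist":0,"grip":-0.5},{"dx":0,"dy":0,"dz":0,"twist":0,"grip":-0.5},{"dx":0,"dy":0,"dz":0,"twist":0,"grip":-0.5},{"dx":0,"dy":0,"dz":0,"twist":0,"grip":-0.5}]'
```

```text
t: 28.25
eef_pos: [0.4125, 0.1463, 0.182]
ee_rot: [3.137, -0.002, -1.459]
force: [-1.0, -0.6, -0.6]
width: 0.0217
gripper_force: 0.0
t: 28.67
eef_pos: [0.4149, 0.1481, 0.1869]
ee_rot: [-3.14, 0.001, -1.459]
force: [-0.1, 0.0, -0.7]
width: 0.022
gripper_force: 0.0
```

```bash
python3 -m crank '[{"dx":-0.002,"dy":0,"dz":-0.02,"twist":0,"grip":-0.5},{"dx":-0.002,"dy":0,"dz":-0.04,"twist":0,"grip":-0.5},{"dx":-0.002,"dy":0,"dz":-0.06,"twist":0,"grip":-0.5},{"dx":-0.002,"dy":0,"dz":-0.069,"twist":0,"grip":-0.5},{"dx":-0.002,"dy":0,"dz":-0.069,"twist":0,"grip":-0.5}]'
python3 -m crank '[{"dx":0,"dy":0,"dz":0,"twist":0,"grip":-1},{"dx":0,"dy":0,"dz":0,"twist":0,"grip":-1},{"dx":0,"dy":0,"dz":0,"twist":0,"grip":-1},{"dx":0,"dy":0,"dz":0,"twist":0,"grip":-1},{"dx":0,"dy":0,"dz":0,"twist":0,"grip":-1}]' 30
python3 -m crank '[{"dx":0.01,"dy":0.001,"dz":0,"twist":0,"grip":-1},{"dx":0.025,"dy":0.0027,"dz":0,"twist":0,"grip":-1},{"dx":0.04,"dy":0.0043,"dz":0,"twist":0,"grip":-1},{"dx":0.055,"dy":0.006,"dz":0,"twist":0,"grip":-1},{"dx":0.07,"dy":0.0075,"dz":0,"twist":0,"grip":-1}]'
python3 -m crank '[{"dx":0.015,"dy":0.0016,"dz":0,"twist":0,"grip":-1},{"dx":0.03,"dy":0.0032,"dz":0,"twist":0,"grip":-1},{"dx":0.045,"dy":0.0048,"dz":0,"twist":0,"grip":-1},{"dx":0.06,"dy":0.0065,"dz":0,"twist":0,"grip":-1},{"dx":0.066,"dy":0.0073,"dz":0,"twist":0,"grip":-1}]'
python3 -m crank '[{"dx":0.001,"dy":0,"dz":0,"twist":0,"grip":-1},{"dx":0.002,"dy":0,"dz":0,"twist":0,"grip":-1},{"dx":0.003,"dy":0.0003,"dz":0,"twist":0,"grip":-1},{"dx":0.004,"dy":0.0004,"dz":0,"twist":0,"grip":-1},{"dx":0.004,"dy":0.0004,"dz":0,"twist":0,"grip":-1}]'
```

```text
t: 29.08
eef_pos: [0.4115, 0.1471, 0.1155]
ee_rot: [3.139, -0.002, -1.459]
force: [0.3, -0.6, 0.4]
width: 0.0221
gripper_force: 0.0
t: 29.5
eef_pos: [0.413, 0.1483, 0.1178]
ee_rot: [-3.14, 0.001, -1.459]
force: [-1.5, 0.5, 6.1]
width: 0.0097
gripper_force: 30.0
t: 29.92
eef_pos: [0.4836, 0.1558, 0.1178]
ee_rot: [-3.14, 0.001, -1.458]
force: [-1.9, 2.1, 7.7]
width: 0.01
gripper_force: 30.0
t: 30.33
eef_pos: [0.5507, 0.1631, 0.1178]
ee_rot: [-3.139, 0.0, -1.458]
force: [-1.3, -0.6, 8.0]
width: 0.0097
gripper_force: 30.0
t: 30.75
eef_pos: [0.551, 0.1631, 0.1178]
ee_rot: [3.14, 0.0, -1.459]
force: [-10.6, 2.2, 11.8]
width: 0.0101
gripper_force: 30.0
```

```bash
python3 -m crank '[{"dx":-0.003,"dy":0,"dz":0,"twist":0,"grip":-0.55},{"dx":-0.003,"dy":0,"dz":0,"twist":0,"grip":-0.55},{"dx":-0.003,"dy":0,"dz":0,"twist":0,"grip":-0.55},{"dx":-0.003,"dy":0,"dz":0.02,"twist":0,"grip":-0.55},{"dx":-0.003,"dy":0,"dz":0.05,"twist":0,"grip":-0.55}]'
python3 -m crank '[{"dx":0,"dy":0,"dz":0.04,"twist":0,"grip":-0.55},{"dx":0,"dy":0,"dz":0.08,"twist":0,"grip":-0.55},{"dx":-0.03,"dy":0,"dz":0.12,"twist":0,"grip":-0.55},{"dx":-0.07,"dy":0,"dz":0.13,"twist":0,"grip":-0.55},{"dx":-0.1,"dy":0,"dz":0.13,"twist":0,"grip":-0.55}]'
python3 -m crank '[{"dx":0,"dy":0,"dz":0,"twist":0,"grip":-0.55},{"dx":0,"dy":0,"dz":0,"twist":0,"grip":-0.55},{"dx":0,"dy":0,"dz":0,"twist":0,"grip":-0.55},{"dx":0,"dy":0,"dz":0,"twist":0,"grip":-0.55},{"dx":0,"dy":0,"dz":0,"twist":0,"grip":-0.55}]' >/dev/null
python3 - <<'E'
from h import *
st()
a=grab('side','side6.png');b=grab('top','top6.png')
cv2.imwrite('pics/c8.png',np.hstack([cv2.resize(a[150:300,110:350,::-1],None,fx=3,fy=3,interpolation=2)]))
E
```

```text
t: 31.17
eef_pos: [0.5474, 0.162, 0.1641]
ee_rot: [3.136, -0.002, -1.459]
force: [1.0, 0.4, -0.4]
width: 0.0194
gripper_force: 0.0
t: 31.58
eef_pos: [0.4498, 0.1634, 0.2998]
ee_rot: [-3.137, 0.002, -1.46]
force: [0.4, 0.7, 0.1]
width: 0.0198
gripper_force: 0.0
t 32.0 tcp [0.4499 0.163  0.2959] close-axis deg 6.4 F [-0.   0.  -1.1] w 0.0195 gf 0.0 q6 -0.65
```

View pics/c8.png

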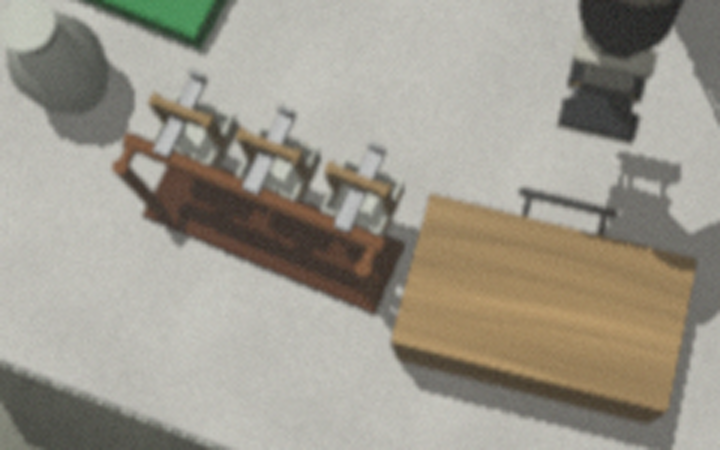

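The picture shows all three baskets hanging, the drawer shut with its handle at crop (568,203), and the arm clear of everything.

```bash
python3 -c "
from station import arm
print(arm.job_done())"
```

```text
the job is handed in; nothing more can be done
None
```

All three baskets hang one to a hook, the drawer was pulled to its stop and is now shut, and the job was handed in at about 32 s; the hand-in call gave no verdict.

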